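# Find and seat the rocking jar cover

## Task

One of the four identical round jar covers is not pressed home, and you can tell only by feel: press down near the edge of one cover after another until you have made one rock, then push that cover straight down by its centre button until it is fully home. Do not press the centre button of the other three, as that would vent their seal. Use only pushes with the fingertips: lift nothing, and leave everything else on the counter where it stands.

Things in the scene. Friction and masses are not known exactly. Their poses are not given: they have to be found in the camera images.
- coaster_1: Fixed cork coaster, 100 mm diameter, 10 mm thick, under one of four identical round jars (73 mm, grey-brown stoneware, fixed to it). Origin at the centre of its underside, z up. Jar, steel cover and the cover's centre button all stand on this z axis. Which of the four coasters carries the jar with the unseated cover changes every time.
- coaster_2: Like coaster_1. All four covers: round brushed steel, 80 mm diameter, its skirt hiding the jar's rim. The flat top lies 76 to 90 mm above the counter: the jars stand in their coasters to different depths (8 mm range), so height does not tell which cover is unseated. A seated cover does not move when its edge is pressed.
- coaster_3: Like coaster_1. All four covers: in the middle of the flat top is a round black rubber vent button, 22 mm diameter, standing 8 mm above the top, spring travel 3 mm (2 N to start, 5 N bottomed). So the flat steel round it is a band from 11 to 40 mm off the axis.
- coaster_4: Like coaster_1. The unseated cover stands level, 5 mm proud on its gasket. 1 to 2 N on its top 30 mm off the axis, on any side, rocks it: that side dips some 4 mm (0.15 rad) and meets the rim; let go, it springs level. That does not seat it. Its centre button bottoms, then about 11 N straight down slides it 5 mm home to a hard stop; there it stays.
- proud (a joint): How far the unseated cover stands above its home position on its jar: about 0.005 m at the start, 0 when fully home, more if it is pulled up.
- rock_x (a joint): Tilt of the unseated cover about one level axis, rad, either sign: 0 when level, up to about 0.15 when rocked.
- rock_y (a joint): Tilt of the unseated cover about the other level axis, rad, either sign.
- lift_1 (a joint): How far one of the three seated covers is pulled up from its jar, m; 0 at the start. Its number says nothing of its place.
- vent_1 (a joint): Travel of the centre vent button of one of the three seated covers, m: 0 at rest, 0.003 pressed in. Its number says nothing of its place.
- lift_2 (a joint): How far one of the three seated covers is pulled up from its jar, m; 0 at the start. Its number says nothing of its place.
- vent_2 (a joint): Travel of the centre vent button of one of the three seated covers, m: 0 at rest, 0.003 pressed in. Its number says nothing of its place.
- lift_3 (a joint): How far one of the three seated covers is pulled up from its jar, m; 0 at the start. Its number says nothing of its place.
- vent_3 (a joint): Travel of the centre vent button of one of the three seated covers, m: 0 at rest, 0.003 pressed in. Its number says nothing of its place.
- salt_cellar: Bystander: brushed steel salt cellar with sliding cover, 60 mm diameter, 48 mm tall. Origin at the centre of its underside.
- silicone_lid: Bystander: teal silicone lid lying flat, 104 mm disc with a tab and a small centre knob, 20 mm tall. Origin at the centre of the disc's underside.
- pepper_mill: Bystander: small dark wooden pepper mill, 50 mm diameter, 92 mm tall. Origin at the centre of its underside.
- spoon: Bystander: steel spoon lying flat, 170 mm long along its x. Origin about the middle of its underside.
Not all that is in view belongs to the job. Leave any red look-alike of the part that bears lift_2 alone.

How it is judged:
By the outcome, as a careful person would: the job done as asked, in the order asked, and still so for the second after the job is handed in, with the robot touching nothing.
It also fails if it takes over 48 s, if anything falls off the work surface, if the arm or the gripper's body presses on something with over 40 N, if the wrist force passes 120 N, or if a joint passes its speed limit or range.

## Robot

A 7-joint arm with a two-finger parallel gripper is mounted at the origin on the work surface. World frame = base frame: x ahead of the robot, y to its left, z up, the work surface at z = 0. Lengths are in mm, angles in degrees, forces in N, time in s.
With the tool pointing down it reaches from about 425 to 925 mm from the base axis. Payload 6.8 kg.
Tool frame: the origin (TCP) lies where the fingers leave the gripper's body, on its centre line; the fingertips stand 73 mm ahead of it and the grasp point (between the pads) lies 54 mm ahead of it; z points along the fingers, y is the line along which they close (so a half turn about z gives the same grasp; the last joint's range is limited). The gripper opens to 85 mm and grips with 20 to 120 N. Pads are 22 mm wide; open, the fingers measure 114 mm over their backs; the gripper's body (76 mm by 85 mm) begins 54 mm behind the grasp point. The pads swing forward as they close: fully open they stand 13 mm farther back than shut.
Start: joints at [70.353, 27.33, 1.283, 89.118, -0.659, 63.558, -4.761], TCP at [157.044, -656.492, 303.908] pointing down, gripper open.
Joint ranges: [-169.35, 169.35], [-19.33, 120.38], [-80.79, 83.38], [13.8, 139.57], [-78.32, 258.32], [9.67, 109.79], [-169.56, 169.56]. Speed limits (degrees/s): [136.94, 136.94, 180, 180, 180, 180, 180].

## Interface

Orientations are given as a 3x3 rotation matrix whose columns are the frame's x, y, z axes.
In Python, from workcell import * gives the robot as it stands.
- The arm moves only by the shell command python3 -m crank 'ROWS' [OPENING] [FORCE]. ROWS is a JSON object of lists of equal length, an entry for each row: "travel": the shift along the tool's x, y, z in cm, a list of three; "rotation": the turn, a rotation vector about the tool's x, y, z in degrees, a list of three. A call has exactly 10 rows; each row is the pose to reach, as a shift and turn from the pose commanded when the call began, along the tool's axes at that moment; what a row does not reach only later rows make up. A row lasts 1/10 s, in which the tool goes at most 50 mm and 8.59 degrees, less where a joint would pass 70% of its speed; a pose out of reach is approached as far as the arm can. A call with a gripper value outside its range is refused whole. OPENING is the gripper command: -1 is fully open, 1 is shut, values between are in proportion, set as the call begins (- or left out, the last holds). The fingers move at their own pace and stop on an object; FORCE is the grip in N (left out, the last holds). Time passes only in rows, so rows that repeat a pose let the fingers close, or fill a call up. It gives the time, the measured TCP pose, the force, the opening and the grip force at its end, in the units of the state.
- sense(): the state, without advancing time (a new reading comes with each control period).
- read_camera(name): name is "side" or "top" or "wrist"; returns a dict with "color" (384x512x3 uint8, red, green, blue), "depth" (384x512 float32, mm along the optical axis (not along the pixel's ray), 0 where there is no reading), "vfov" (degrees; the focal length in pixels is half the picture's height over the tangent of half this angle, whatever the lens; pixels are square), "cx", "cy" (the principal point, pixels), "R" (3x3) and "t" (3): a world point X has camera coordinates R X + t. Camera axes: x right, y down, z forward; pixel columns grow to the right and rows downward; lengths in mm; the calibration is good to about 2 mm. A picture is of the moment at which its call begins.
- hand_in(): hands the job in; it is judged then, once.
The state is a dict: "time_s": time; "joint_positions": joint angles; "joint_velocities": joint speeds; "joint_torque": joint torques, N m; "position": TCP position; "tool_rot": TCP orientation; "wrist_force": force on the tool from outside, world axes, zero at the start; "ft_torque": the same for the moment, N m; "grip_width": finger opening in mm; "gripper_force": force on a finger pad.
Only numpy, scipy, OpenCV 4.12 (cv2) and the standard library are available. Lean on these libraries where they do the work, as an engineer would, in place of code of your own. Each camera call takes 0.05 s, during which the arm holds its last target. There are 200 camera calls.

## Working session

There is one attempt and no reset: what is moved stays moved. The work goes in short steps, Python scripts to look and compute and a shell command to move; the robot and the scene stay as the last step left them, time stands still between calls to the robot, and variables do not carry over. Pictures are saved under pics/ and viewed, at most 10 in all, crops included, and the job is handed in when it is done.

```bash
mkdir -p pics
python3 - <<'E'
from workcell import *
import cv2,numpy as np
s=sense();print(s['time_s'],s['position'],np.round(s['tool_rot'],3).tolist(),s['wrist_force'],s['grip_width'])
for n in('top','side'):
    c=read_camera(n);cv2.imwrite(f'pics/{n}0.png',cv2.resize(c['color'][:,:,::-1],(800,600)))
    np.savez(f'{n}0.npz',**c);print(n,c['vfov'],c['cx'],c['cy'],c['R'],c['t'])
E
```

```text
0.0 [ 156.9192339  -656.01280283  302.92073008] [[0.973, 0.233, -0.001], [0.233, -0.973, 0.002], [-0.0, -0.002, -1.0]] [-0.60182779 -0.36108529  0.61942015] 85.23430734314323
top 56.65889557917865 259.2240818799207 188.8062519482313 [[ 0.01901693 -0.99948778  0.02573957]
 [-0.98619155 -0.02298754 -0.16400548]
 [ 0.16451316 -0.02226526 -0.98612356]] [ 67.53330079 612.13692258 984.76389873]
side 46.16489645792923 256.0350874777723 199.54638007592672 [[ 0.84023804 -0.5419683  -0.01644357]
 [-0.37786579 -0.56353418 -0.73460648]
 [ 0.38886691  0.62345777 -0.67829413]] [-447.72823824  328.26517371  833.67290194]
```

View pics/top0.png

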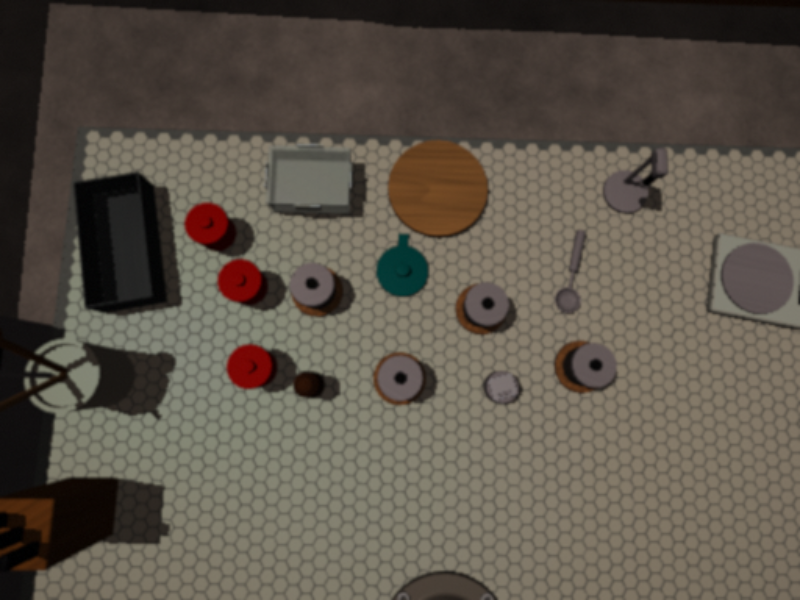

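View pics/side0.png

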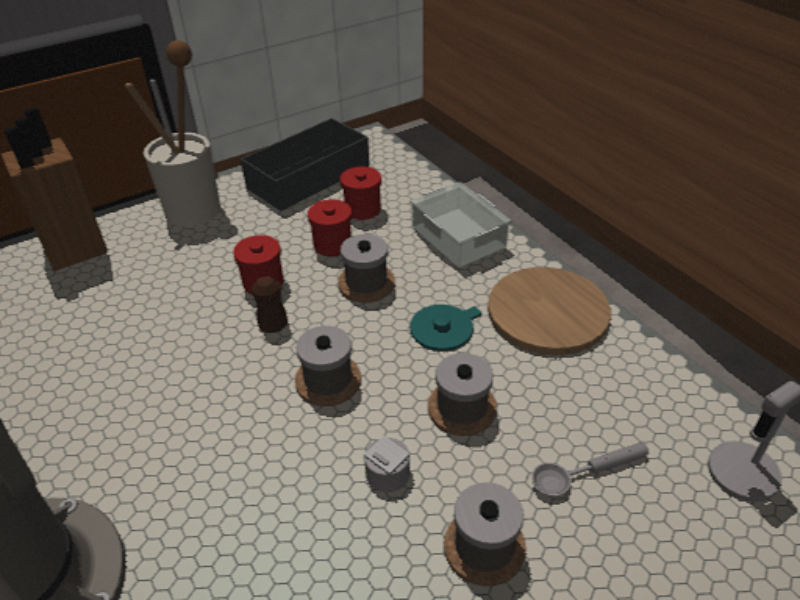

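The top view shows the four steel covers, with buttons at (312,284), (487,304), (400,378) and (595,365) in the 800x600 picture. The red ones are the look-alikes. The side view agrees.

```bash
cat > h.py <<'E'
import numpy as np,cv2
def cloud(c):
    h,w=c['depth'].shape; f=h/2/np.tan(np.radians(c['vfov'])/2)
    v,u=np.mgrid[:h,:w]; d=c['depth'].astype(float)
    p=np.stack([(u-c['cx'])/f*d,(v-c['cy'])/f*d,d],-1)
    return (p-c['t'])@c['R']   # R^T (p-t)
E
python3 - <<'E'
from h import *
for n,px in(('top',[(312,284),(487,304),(400,378),(595,365)]),('side',[(364,246),(464,371),(323,342),(489,510)])):
    c=dict(np.load(n+'0.npz'));P=cloud(c);d=c['depth']
    print(n,'counter z',np.median(P[300:330,200:240,2]) if n=='top' else '')
    for u,v in px:
        u=u*.64;v=v*.64;a=P[int(v)-2:int(v)+3,int(u)-2:int(u)+3].reshape(-1,3)
        b=np.median(a,0)
        m=(np.hypot(P[...,0]-b[0],P[...,1]-b[1])<55)&(P[...,2]>60)&(P[...,2]<120)&(d>0)
        q=P[m];zt=np.median(q[:,2]);q=q[abs(q[:,2]-zt)<5]
        (x,y),r=cv2.minEnclosingCircle(q[:,:2].astype(np.float32))
        g=c['color'].sum(-1);bm=m&(g<110)&(np.hypot(P[...,0]-x,P[...,1]-y)<20)
        print('button px',b.round(1),'circle',round(x,1),round(y,1),round(r,1),'mean',q.mean(0).round(1),'dark',P[bm].mean(0).round(1),bm.sum())
c=dict(np.load('top0.npz'));P=cloud(c)
for nm,u,v in(('red',242,280),('red',250,366),('red',207,223),('mill',309,384),('salt',502,387),('sil',402,270),('spoon',568,300),('stand',655,160)):
    print(nm,P[int(v*.64),int(u*.64)].round())
E
```

```text
top counter z 1.3400831660050674
button px [621.8 249.6  89.6] circle 623.5 250.0 40.0 mean [622.9 249.4  81.4] dark [622.  249.1  89.8] 38
button px [593.1 -64.1  86.4] circle 595.5 -67.0 39.7 mean [595.1 -66.8  78.2] dark [593.6 -66.5  85.8] 38
button px [459.6  87.4  89.6] circle 459.4 87.4 39.7 mean [459.4  87.3  81.1] dark [458.1  87.5  89.5] 37
button px [ 488.1 -253.7   91. ] circle 488.6 -257.5 40.4 mean [ 488.4 -256.7   83.2] dark [ 487.8 -256.3   91.2] 41
side counter z 
button px [618.7 246.4  89.5] circle 621.6 249.5 42.8 mean [621.5 244.8  81.4] dark [621.1 245.8  88.8] 40
button px [591.7 -69.1  86.4] circle 597.2 -69.3 42.2 mean [593.6 -70.9  78.2] dark [592.9 -69.9  85.2] 66
button px [457.2  86.2  89.9] circle 459.3 86.9 41.2 mean [457.9  83.1  81.2] dark [457.5  84.4  88. ] 58
button px [ 485.6 -259.4   91.1] circle 488.7 -259.3 40.6 mean [ 486.8 -261.1   83.1] dark [ 486.8 -259.8   90.4] 108
red [626. 376.  85.]
red [473. 349.  86.]
red [731. 445.  86.]
mill [446. 247.  91.]
salt [ 440.  103. 1070.]
sil [667.  87.  16.]
spoon [ 616. -238.    4.]
stand [ 845. -351.  156.]
```

```bash
python3 -m crank '{"travel":[[4.4,-3.1,0.5],[8.9,-6.2,1.5],[13.3,-9.3,2.5],[17.8,-12.4,3.5],[22.2,-15.5,4.5],[26.7,-18.7,5.5],[31.1,-21.8,6.5],[35.6,-24.9,7.5],[40,-28,9],[44.4,-31.1,10]],"rotation":[[0,0,0],[0,0,0],[0,0,0],[0,0,0],[0,0,0],[0,0,0],[0,0,0],[0,0,0],[0,0,0],[0,0,0]]}' 1 40; python3 -c "
from workcell import *
s=sense();print(s['position'],s['tool_rot'].round(4) if hasattr(s['tool_rot'],'round') else s['tool_rot'],s['wrist_force'],s['grip_width'])"
```

```text
time_s: 1.1
position: [483.9, -286.9, 213.9]
tool_rot: [[0.973, 0.232, -0.0], [0.232, -0.973, 0.0], [-0.0, -0.0, -1.0]]
wrist_force: [0.8, -1.0, 0.7]
grip_width: 0.1
gripper_force: 0.0
[ 483.90924131 -286.89513291  213.88074256] [[ 9.726e-01  2.323e-01 -3.000e-04]
 [ 2.323e-01 -9.726e-01  1.000e-04]
 [-3.000e-04 -2.000e-04 -1.000e+00]] [ 0.75704901 -0.95682114  0.68315617] 0.05864517531511248
```

```bash
python3 -m crank '{"travel":[[2,-1.4,1],[4,-2.7,2.2],[4,-2.7,3.4],[4,-2.7,4.2],[4,-2.7,4.2],[4,-2.7,4.2],[4,-2.7,4.2],[4,-2.7,4.2],[4,-2.7,4.2],[4,-2.7,4.2]],"rotation":[[0,0,0],[0,0,0],[0,0,0],[0,0,0],[0,0,0],[0,0,0],[0,0,0],[0,0,0],[0,0,0],[0,0,0]]}'
python3 - <<'E'
from workcell import *
import cv2
c=read_camera('wrist');cv2.imwrite('pics/w1.png',cv2.resize(c['color'][:,:,::-1],(768,576)))
E
```

```text
time_s: 2.1
position: [515.8, -253.1, 172.8]
tool_rot: [[0.973, 0.232, 0.0], [0.232, -0.973, -0.0], [0.0, 0.0, -1.0]]
wrist_force: [-0.2, 0.1, -0.8]
grip_width: -0.2
gripper_force: 0.0
```

View pics/w1.png

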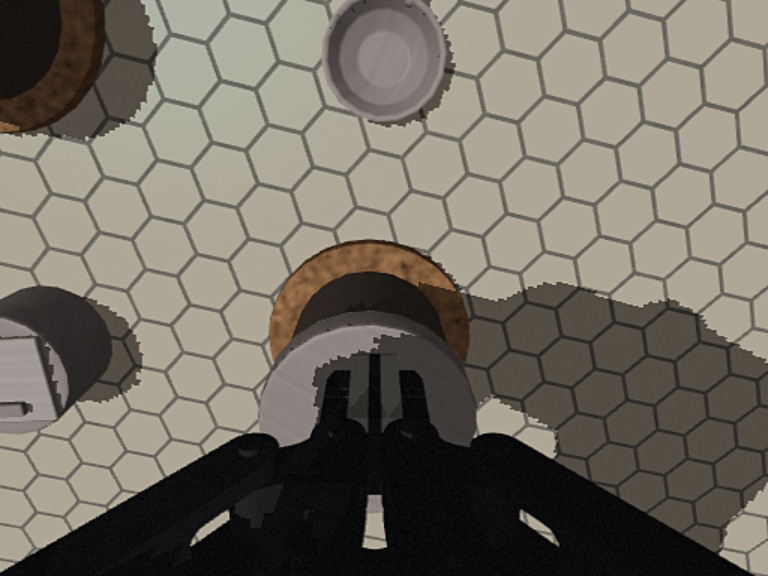

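Closed tips sit over the far band of the cover, clear of the button. Now descending.

```bash
python3 -m crank '{"travel":[[0,0,0.4],[0,0,0.8],[0,0,1.2],[0,0,1.5],[0,0,1.6],[0,0,1.65],[0,0,1.7],[0,0,1.7],[0,0,1.7],[0,0,1.7]],"rotation":[[0,0,0],[0,0,0],[0,0,0],[0,0,0],[0,0,0],[0,0,0],[0,0,0],[0,0,0],[0,0,0],[0,0,0]]}'
```

```text
time_s: 3.15
position: [515.8, -253.0, 155.6]
tool_rot: [[0.973, 0.233, 0.0], [0.233, -0.973, -0.0], [0.0, 0.0, -1.0]]
wrist_force: [0.5, -0.3, -0.1]
grip_width: -0.2
gripper_force: 0.0
```

```bash
python3 -m crank '{"travel":[[0,0,0.05],[0,0,0.1],[0,0,0.15],[0,0,0.2],[0,0,0.2],[0,0,0.2],[0,0,0.2],[0,0,0.2],[0,0,0.2],[0,0,0.2]],"rotation":[[0,0,0],[0,0,0],[0,0,0],[0,0,0],[0,0,0],[0,0,0],[0,0,0],[0,0,0],[0,0,0],[0,0,0]]}'
```

```text
time_s: 4.15
position: [515.8, -253.0, 153.5]
tool_rot: [[0.973, 0.233, 0.0], [0.233, -0.973, -0.0], [0.0, 0.0, -1.0]]
wrist_force: [1.3, -0.8, 0.5]
grip_width: 0.1
gripper_force: 0.5
```

```bash
python3 -m crank '{"travel":[[0,0,0.05],[0,0,0.1],[0,0,0.15],[0,0,0.2],[0,0,0.2],[0,0,0.2],[0,0,0.2],[0,0,0.2],[0,0,0.2],[0,0,0.2]],"rotation":[[0,0,0],[0,0,0],[0,0,0],[0,0,0],[0,0,0],[0,0,0],[0,0,0],[0,0,0],[0,0,0],[0,0,0]]}'
python3 - <<'E'
from workcell import *
import cv2
s=sense();print(s['ft_torque'],s['wrist_force'])
c=read_camera('wrist');cv2.imwrite('pics/w2.png',cv2.resize(c['color'][:,:,::-1],(768,576)))
E
```

```text
time_s: 5.15
position: [515.9, -253.0, 151.6]
tool_rot: [[0.973, 0.233, 0.0], [0.233, -0.973, -0.0], [0.0, 0.0, -1.0]]
wrist_force: [2.6, 0.5, 2.3]
grip_width: -0.2
gripper_force: 1.4
[ 0.05541505 -0.48018451 -0.00150456] [2.56912745 0.48979715 2.2575469 ]
```

View pics/w2.png

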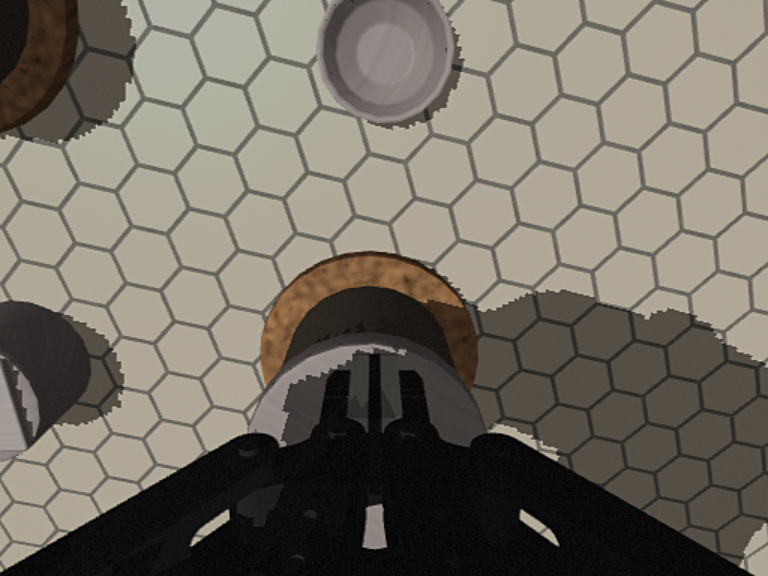

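The far rim has dipped in view, with only about 2 N after roughly 4 mm, so this cover seems to rock. One more millimetre should meet the rim.

```bash
python3 -m crank '{"travel":[[0,0,0.05],[0,0,0.1],[0,0,0.12],[0,0,0.12],[0,0,0.12],[0,0,0.12],[0,0,0.12],[0,0,0.12],[0,0,0.12],[0,0,0.12]],"rotation":[[0,0,0],[0,0,0],[0,0,0],[0,0,0],[0,0,0],[0,0,0],[0,0,0],[0,0,0],[0,0,0],[0,0,0]]}'
python3 - <<'E'
from workcell import *
from h import *
s=sense();print(s['ft_torque'],s['wrist_force'],s['position'])
for n in('top','side'):
    c=read_camera(n);P=cloud(c)
    m=(np.hypot(P[...,0]-488,P[...,1]+257.5)<38)&(P[...,2]>72)&(P[...,2]<90)&(c['color'].min(-1)>70)
    q=P[m];A=np.c_[q[:,0]-488,q[:,1]+257.5,np.ones(len(q))]
    print(n,len(q),np.linalg.lstsq(A,q[:,2],rcond=None)[0])
    c=dict(np.load(n+'0.npz'));P=cloud(c)
    m=(np.hypot(P[...,0]-488,P[...,1]+257.5)<38)&(P[...,2]>72)&(P[...,2]<90)&(c['color'].min(-1)>70)
    q=P[m];A=np.c_[q[:,0]-488,q[:,1]+257.5,np.ones(len(q))]
    print('before',len(q),np.linalg.lstsq(A,q[:,2],rcond=None)[0])
E
```

```text
time_s: 6.2
position: [516.0, -253.1, 150.9]
tool_rot: [[0.973, 0.233, 0.001], [0.233, -0.973, -0.0], [0.001, 0.001, -1.0]]
wrist_force: [0.7, 0.5, 7.0]
grip_width: 0.0
gripper_force: 3.9
[ 0.11958823 -0.20191289 -0.02572875] [0.72344075 0.5002919  7.00585525] [ 516.022079   -253.08002677  150.91852   ]
top 226 [-1.31246844e-01 -2.23075252e-02  8.39150327e+01]
before 515 [ 6.07590179e-04 -3.92425356e-03  8.32220528e+01]
side 550 [-1.42588570e-01 -2.34604954e-02  8.37772600e+01]
before 1120 [ 1.28368679e-03 -1.60497323e-04  8.32634919e+01]
```

Cover D rocks: the cameras measure about 0.145 rad, and the force rises once it meets the rim. Lifting off and moving over its centre.

```bash
python3 -m crank '{"travel":[[0,0,-0.5],[0,0,-1.2],[0,0,-2],[0,0,-2.4],[-1,-0.1,-2.4],[-2,-0.2,-2.4],[-2.8,-0.2,-2.4],[-2.8,-0.2,-2.4],[-2.8,-0.2,-2.4],[-2.8,-0.2,-2.4]],"rotation":[[0,0,0],[0,0,0],[0,0,0],[0,0,0],[0,0,0],[0,0,0],[0,0,0],[0,0,0],[0,0,0],[0,0,0]]}'
python3 - <<'E'
from workcell import *
from h import *
c=read_camera('wrist');cv2.imwrite('pics/w3.png',cv2.resize(c['color'][:,:,::-1],(768,576)))
c=read_camera('side');P=cloud(c)
m=(np.hypot(P[...,0]-488,P[...,1]+257.5)<38)&(P[...,2]>72)&(P[...,2]<90)&(c['color'].min(-1)>70)
q=P[m];A=np.c_[q[:,0]-488,q[:,1]+257.5,np.ones(len(q))]
print(len(q),np.linalg.lstsq(A,q[:,2],rcond=None)[0])
E
```

```text
time_s: 7.3
position: [488.4, -257.5, 174.3]
tool_rot: [[0.973, 0.233, 0.0], [0.233, -0.973, 0.0], [0.0, 0.0, -1.0]]
wrist_force: [-0.9, 0.7, 0.4]
grip_width: 0.2
gripper_force: 0.0
489 [5.88276351e-03 2.05135371e-03 8.31477006e+01]
```

View pics/w3.png

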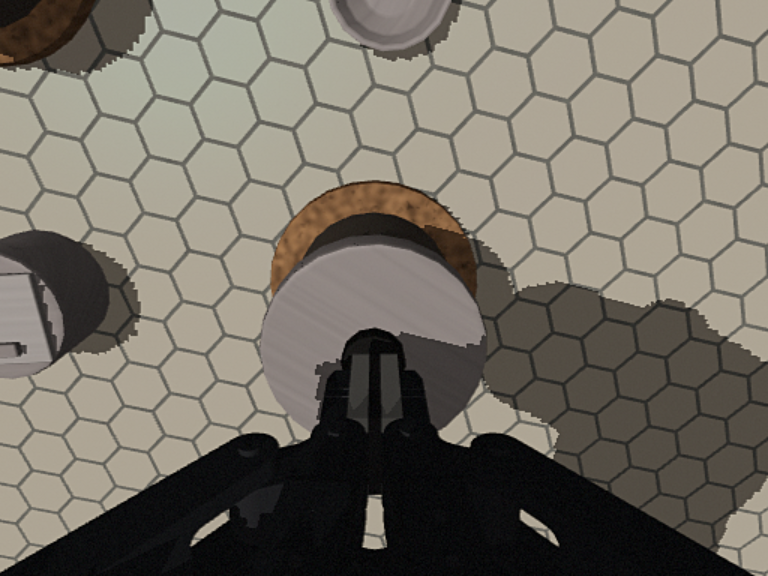

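The button at (373,345) lies centred under the closed tips, and the cover is level again. Pushing down.

```bash
python3 -m crank '{"travel":[[0,0,0.4],[0,0,0.8],[0,0,1.0],[0,0,1.1],[0,0,1.2],[0,0,1.3],[0,0,1.4],[0,0,1.5],[0,0,1.6],[0,0,1.6]],"rotation":[[0,0,0],[0,0,0],[0,0,0],[0,0,0],[0,0,0],[0,0,0],[0,0,0],[0,0,0],[0,0,0],[0,0,0]]}'
```

```text
time_s: 8.4
position: [488.0, -257.5, 158.7]
tool_rot: [[0.973, 0.233, -0.0], [0.233, -0.973, -0.0], [-0.0, 0.0, -1.0]]
wrist_force: [-2.6, 0.9, 7.6]
grip_width: 0.2
gripper_force: 3.5
```

```bash
python3 -m crank '{"travel":[[0,0,0.05],[0,0,0.1],[0,0,0.15],[0,0,0.2],[0,0,0.25],[0,0,0.3],[0,0,0.3],[0,0,0.3],[0,0,0.3],[0,0,0.3]],"rotation":[[0,0,0],[0,0,0],[0,0,0],[0,0,0],[0,0,0],[0,0,0],[0,0,0],[0,0,0],[0,0,0],[0,0,0]]}'
```

```text
time_s: 9.4
position: [488.0, -257.5, 155.8]
tool_rot: [[0.973, 0.233, 0.0], [0.233, -0.973, -0.0], [-0.0, 0.0, -1.0]]
wrist_force: [-2.7, 1.8, 8.0]
grip_width: 0.3
gripper_force: 4.1
```

```bash
python3 -m crank '{"travel":[[0,0,0.05],[0,0,0.1],[0,0,0.15],[0,0,0.2],[0,0,0.25],[0,0,0.3],[0,0,0.3],[0,0,0.3],[0,0,0.3],[0,0,0.3]],"rotation":[[0,0,0],[0,0,0],[0,0,0],[0,0,0],[0,0,0],[0,0,0],[0,0,0],[0,0,0],[0,0,0],[0,0,0]]}'
python3 - <<'E'
from workcell import *
from h import *
c=read_camera('side');P=cloud(c)
m=(np.hypot(P[...,0]-488,P[...,1]+257.5)<38)&(P[...,2]>68)&(P[...,2]<90)&(c['color'].min(-1)>70)
q=P[m];A=np.c_[q[:,0]-488,q[:,1]+257.5,np.ones(len(q))]
print(len(q),np.linalg.lstsq(A,q[:,2],rcond=None)[0])
E
```

```text
time_s: 10.4
position: [488.1, -257.5, 154.4]
tool_rot: [[0.973, 0.232, 0.0], [0.232, -0.973, -0.0], [0.0, 0.0, -1.0]]
wrist_force: [-6.8, 4.6, 22.7]
grip_width: -0.1
gripper_force: 11.6
350 [-6.76128079e-03  2.37335752e-03  7.82296289e+01]
```

```bash
python3 -m crank '{"travel":[[0,0,0.04],[0,0,0.06],[0,0,0.06],[0,0,0.06],[0,0,-0.4],[0,0,-1.5],[0,0,-4],[0,0,-7],[0,0,-8],[0,0,-8]],"rotation":[[0,0,0],[0,0,0],[0,0,0],[0,0,0],[0,0,0],[0,0,0],[0,0,0],[0,0,0],[0,0,0],[0,0,0]]}'
python3 - <<'E'
from workcell import *
from h import *
for n in('top','side'):
    c=read_camera(n);P=cloud(c)
    m=(np.hypot(P[...,0]-488,P[...,1]+257.5)<38)&(P[...,2]>68)&(P[...,2]<90)&(c['color'].min(-1)>70)
    q=P[m];A=np.c_[q[:,0]-488,q[:,1]+257.5,np.ones(len(q))]
    print(n,len(q),np.linalg.lstsq(A,q[:,2],rcond=None)[0] if len(q) else '')
cv2.imwrite('pics/side1.png',cv2.resize(c['color'][:,:,::-1],(800,600)))
E
```

```text
time_s: 11.45
position: [489.0, -258.0, 233.8]
tool_rot: [[0.973, 0.233, 0.003], [0.233, -0.973, -0.002], [0.003, 0.002, -1.0]]
wrist_force: [0.2, 0.2, 0.1]
grip_width: -0.2
gripper_force: 0.0
top 364 [1.86234956e-03 4.35589338e-04 7.81833223e+01]
side 931 [4.09308981e-03 5.41033347e-03 7.83583885e+01]
```

View pics/side1.png

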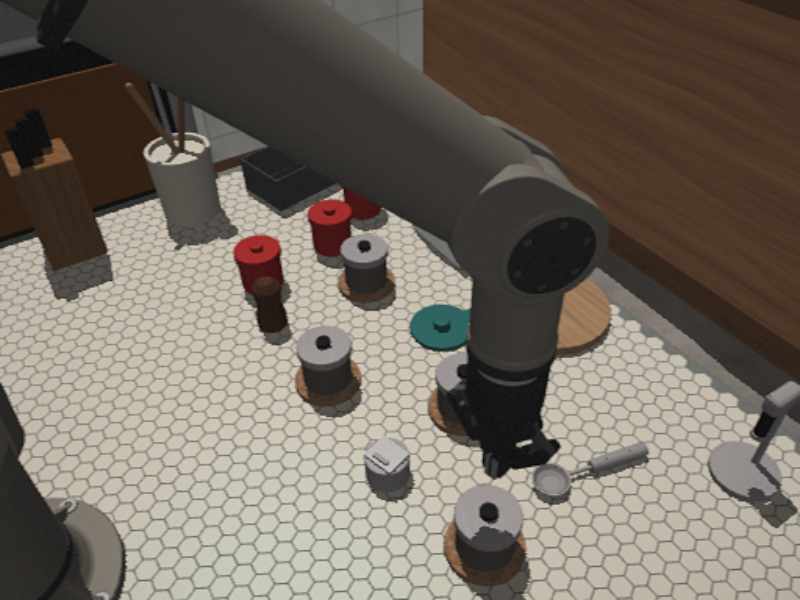

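The cover stays level, 5 mm lower at 78.2 mm, with the fingers clear above it. Everything else stands where it was.

```bash
python3 -c "
from workcell import *
print(hand_in())"
```

```text
the job is handed in; nothing more can be done
None
```

The first cover I pressed, nearest the robot's right at about (488, -257) mm, rocked about 0.145 rad; I pushed it about 5 mm down by its centre button to a hard stop, where it stayed, touched no other cover, and handed the job in at about 11.5 s.

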